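# Fit the electronic shelf label to its bin and hold the scanner on it

## Task

Take the yellow electronic label out of the label rack and slide it down into the empty slanted holder on the front of the stacked blue bins until it sits fully home, upright with its barcode facing out, and let go of it. Then draw the barcode scanner up out of its charging stand, tip its nose down and hold it in the air with its window about 10 cm in front of the label's barcode, pointing squarely at it; finish while holding it still there, clear of the bench, the bins and the label. Leave the other labels and everything else on the bench where they are.

Things in the scene. Friction and masses are not known exactly. Their poses are not given: they have to be found in the camera images.
- label_center (a point): centre of the electronic shelf label in the yellow case: rigid slab 12 mm thick (its x), 90 mm wide (y), 70 mm tall (z, up), about 0.11 kg. It starts upright in one of the rack's three pockets (which one varies). The screen with the barcode is on its -x face. Pinch it across the 12 mm at the middle of its top edge, fingertips at most 24 mm below the top edge (the holder covers the rest).
- label_code (a point): centre of the barcode (52 mm wide, 26 mm tall) on the yellow label's -x face: 6 mm in -x and 8 mm in +z from label_center, same axes.
- label_rack: grey desk rack, 212 (x) x 110 (y) mm, fixed, holding three labels on edge at x = -68, 0 and +68 mm, screens towards its -x. Origin at the centre of its underside. Pocket floors 8 mm above the bench, pockets 15 mm wide between ribs whose tops are 28 mm above the bench.
- holder: black label holder clipped to the front of the upper blue bin, leaning back 30 degrees. Origin: centre of the slot's floor, mid-thickness. -x points out of the face (to the robot and up), y along the width, z up the slope; a label slides in along -z. Fully home, a label stands on the slot floor: its centre is at (0, 0, 35) mm, its barcode at (-6, 0, 43) mm in this frame.
- bins: two stacked blue hopper-front bins, fixed, together 180 deep x 140 wide x 180 mm high. Origin on the bench below the middle of their front face, x running into the bins. The holder's origin is 55 mm in front of this face, 118 mm up. The upper bin's front lip is 122 mm above the bench.
- scanner_grip (a point): centre of the cordless barcode scanner's head: grey with red top, 98 mm long (x), 50 mm wide (y; its thin nose 56 mm), 42 mm high (z), on a black handle 36 x 30 mm straight below. About 0.22 kg. 11 mm ahead of the handle's axis, 126 mm above the handle's foot. It looks along +x; z is up along the handle. Grip it here across the 50 mm, from above.
- scanner_window (a point): centre of the red window at the scanner's nose: 53 mm ahead (+x) of scanner_grip, same axes. The scanner looks along +x.
- scanner: the barcode scanner; origin at the centre of the handle's foot; same axes as scanner_grip. It starts standing in its charging stand, handle down.
- label: the yellow label; origin at the centre of its underside, same axes as label_center.
- stand: black charging stand, fixed: foot 118 x 92 x 14 mm and an upright socket 52 x 46 mm outside, rim 70 mm above the bench, 56 mm deep, 2 mm of play round the handle. Origin at the centre of its underside, axes as the scanner in it. The scanner's handle stands on the socket floor, 14 mm above the bench.
- label_b: one of two white-cased electronic shelf labels, same size as the yellow one (12 x 90 x 70 mm), blank screen; stands in the label rack and stays there. Origin at the centre of its underside.
- label_c: the other white-cased label, as label_b.
- tape: roll of brown packing tape lying flat, 104 mm across, 48 mm high; bystander. Origin at the centre of its underside.
- can: marking-paint can with yellow label, 66 mm across, 150 mm high, upright; bystander. Origin at the centre of its underside.
- screwdriver: screwdriver lying on the bench; bystander.
- carton: small cardboard carton 150 x 110 x 85 mm; bystander. Origin at the centre of its underside.
- red_bin: small open red bin 160 x 100 x 70 mm, empty; bystander. Origin at the centre of its underside.
- jar: screw jar with a blue cap, 70 mm across, 85 mm high; bystander. Origin at the centre of its underside.
- holder_mouth (a point): mid-mouth of the holder's slot, 42 mm up the slope (+z) from holder, same axes. Slot inside 15 mm (x) by 95 mm (y). Back plate to this height (a label at home stands 28 mm above it), x = 7.5 to 10.5 mm. Side walls 36 mm high, splayed tips to 45 mm. In front only a lip 16 mm wide at each side, 30 mm high, tips splayed to 40 mm, and a 5 mm lip at the bottom.
Things that resemble listed ones, but are neither listed nor needed, are in the scene too. Leave any brown or purple look-alike of the label_rack alone. Of the things that look like the label, the smallest one is meant.

How it is judged:
On the way, in this order (a step that is already met when the one before it is completed fails the run):
1. the yellow label sits fully home in the holder, upright, barcode facing out, and is released (x of label_code in the frame of holder between -0.01 and -0.002 m and y of label_code in the frame of holder between -0.006 and 0.006 m and z of label_code in the frame of holder between 0.038 and 0.047 m and angle between the z axis of label_center and the z axis of holder, either way round below 0.15 rad and contact force between label and the fingers below 0.05 N), for 0.3 s.
2. the scanner is drawn up clear of its stand, in the fingers (z of scanner in the frame of stand above 0.075 m and contact force between scanner and the fingers above 1 N), for 0.1 s.
At the end, for the whole second after the job is handed in: Label home in the holder (barcode within 6 mm) and let go. Scanner held still in the fingers, handle over 30 mm above the bench, clear of bins, stand, rack and label; barcode 60 to 150 mm ahead of its window, within 22 mm of its line of sight, which is within 0.30 rad of square to the label (all of step 1 and x of label_code in the frame of scanner_window between 0.06 and 0.15 m and y of label_code in the frame of scanner_window between -0.022 and 0.022 m and z of label_code in the frame of scanner_window between -0.022 and 0.022 m and angle between the x axis of scanner_window and the x axis of holder, either way round below 0.3 rad and contact force between scanner and the fingers above 1 N and linear speed of scanner below 0.02 m/s and angular speed of scanner below 0.15 rad/s and height (world z) of scanner above 0.03 m and contact force between scanner and bins below 0.05 N and contact force between scanner and stand below 0.05 N and contact force between scanner and label_rack below 0.05 N and contact force between scanner and label below 0.05 N); the arm keeps its last pose, push and grip.
It fails at once if another label or a bystander on the bench is shifted by more than 20 mm (distance of any of label_b, label_c, tape, can, screwdriver, carton, red_bin, jar from where it was at the start of the episode above 0.02 m).
It also fails if it takes over 62 s, if anything falls off the work surface, if the arm or the gripper's body presses on something with over 40 N, if the wrist force passes 120 N, or if a joint passes its speed limit or range.

## Robot

A 6-joint arm with a two-finger parallel gripper is mounted at the origin on the work surface. World frame = base frame: x ahead of the robot, y to its left, z up, the work surface at z = 0. Lengths are in m, angles in rad, forces in N, time in s.
With the tool pointing down it reaches from about 0.4 to 0.925 m from the base axis. Payload 3.4 kg.
Tool frame: the origin (TCP) lies on the mounting face of the last link; the fingertips stand 173 mm ahead of it and the grasp point (between the pads) lies 155 mm ahead of it; z points along the fingers, y is the line along which they close (so a half turn about z gives the same grasp; the last joint's range is limited). The gripper opens to 85 mm and grips with 20 to 120 N. Pads are 22 mm wide; open, the fingers measure 114 mm over their backs; the gripper's body (76 mm by 85 mm) begins 54 mm behind the grasp point. The pads swing forward as they close: fully open they stand 13 mm farther back than shut.
Start: joints at [1.073, 0.307, 1.506, -0, 1.328, -0.073], TCP at [0.236, 0.524, 0.405] pointing down, gripper open.
Joint ranges: [-3.12, 3.12], [-1.05, 2.28], [0.14, 2.33], [-1.42, 4.57], [0.1, 2.73], [-2.68, 2.68]. Speed limits (rad/s): [2.57, 2.57, 3.14, 3.14, 3.14, 3.14].

## Interface

Orientations are given as [roll, pitch, yaw] about the fixed x, y, z axes, in that order (R = Rz(yaw) Ry(pitch) Rx(roll)).
In Python, from station import robot gives the robot as it stands.
- The arm moves only by the tool jog_arm, never from a script. Its argument "targets" is a list that holds one entry, the list of rows, each a list of 7 numbers: the shift along the tool's x, y, z in units of 60 cm (1.0 is 60 cm), then the turn, a rotation vector about the tool's x, y, z in units of pi/2 rad (1.0 is pi/2 rad), then the gripper's target within -1 to 1 (fully open at 1, half-way at 0, shut at -1). In form: [[[tx, ty, tz, wx, wy, wz, claw], ...]]. A call has 1 to 12 rows; each row shifts and turns the commanded pose from where the row before left it, along the tool's axes as they then stand; what a row does not reach is not made up. A row lasts 1/12 s, in which the tool goes at most 41.7 mm and 7.16 degrees, less where a joint would pass 70% of its speed; a pose out of reach is approached as far as the arm can. A call with a number of a shift or a turn outside -1 to 1 is refused whole. A call with a gripper value outside its range is refused whole. The fingers move at their own pace and stop on an object; "grip_force" is the grip in N (left out, the last holds). Time passes only in rows, so rows that do not move let the fingers close. It gives the time, the measured TCP pose, the force, the opening and the grip force at its end, in the units of the state.
- robot.sense(): the state, without advancing time (a new reading comes with each control period).
- robot.grab_frame(name): name is "scene" or "top" or "wrist"; returns the picture (384x512x3 uint8, red, green, blue); there is no depth.
- robot.get_calibration(name): a dict with "camera_matrix" (3x3 intrinsics, pixels), "R" (3x3) and "t" (3): a world point X has camera coordinates R X + t. Camera axes: x right, y down, z forward; pixel columns grow to the right and rows downward; lengths in m; the calibration is good to about 2 mm. A picture is of the moment at which its call begins: read the wrist's pose just before it. get_calibration takes no time and is no camera call; for the wrist camera it gives the pose at the moment of the call.
- robot.close_job(): hands the job in; it is judged then, once.
Trained networks look in the newest picture that a camera, given by its name, has taken for a name from the list of things; names that differ only in an ending like _2 or _b are one class to them, and where a whole thing is asked for, a point or a joint stands for the part that bears it (a point fixed in the world has none). Each returns a list of dicts, best first, with "score" (0 to 1); they miss things now and then, are a little off and sometimes report something else, mostly with a low value. They report only what shows in the picture. A call takes as long as a camera call. They do not tell look-alikes from the thing itself.
- robot.spot_in(name, camera): "pixel" ([column, row] in pixels, amid what is visible of it).
- robot.landmark_of(name, camera): "pixel" ([column, row] in pixels: a listed point, or the origin of a listed thing).
The state is a dict: "clock": time; "q": joint angles; "joint_velocities": joint speeds; "joint_efforts": joint torques, N m; "ee_pos": TCP position; "orientation": TCP orientation; "ft_force": force on the tool from outside, world axes, zero at the start; "moment": the same for the moment, N m; "opening": finger opening in m; "grasp_force": force on a finger pad.
Only numpy, scipy, OpenCV 4.12 (cv2) and the standard library are available. Lean on these libraries where they do the work, as an engineer would, in place of code of your own. Each camera call takes 0.05 s, during which the arm holds its last target. There are 200 camera calls.

## Working session

There is one attempt and no reset: what is moved stays moved. The work goes in short steps, Python scripts to look and compute and a tool call to move; the robot and the scene stay as the last step left them, time stands still between calls to the robot, and variables do not carry over. Pictures are saved under pics/ and viewed, at most 10 in all, crops included, and the job is handed in when it is done.

Besides the shell and the picture viewer there is one more tool, called after ">>>" as a command line: name --argument value ..., lists and objects as JSON in quotes. jog_arm: Moves the arm, as the interface text tells. Its arguments: {"type":"object","properties":{"targets":{"type":"array"},"grip_force":{"type":"number"}},"required":["targets"]}

```bash
mkdir -p pics; ls
python3 - <<'E'
from station import robot
import cv2,numpy as np
s=robot.sense();print(s['clock'],s['ee_pos'],s['orientation'],s['opening'])
for c in ['scene','top']:
    im=robot.grab_frame(c);cv2.imwrite(f'pics/{c}0.png',im[:,:,::-1])
    k=robot.get_calibration(c);print(c,np.round(k['camera_matrix'],1).tolist(),np.round(k['R'],3).tolist(),np.round(k['t'],3).tolist())
    for n in ['label_center','label_rack','holder','holder_mouth','bins','scanner_grip','scanner_window','stand','label_b','label_code']:
        print(n,[(np.round(d['pixel']).tolist(),round(d['score'],2)) for d in robot.landmark_of(n,c)[:4]])
print(robot.sense()['clock'])
E
```

```text
pics
0.0 [0.23632071 0.52380567 0.40378291] [-3.13954363e+00 -1.49419446e-04  2.71780713e+00] 0.08552589092453526
scene [[444.6, 0.0, 258.8], [0.0, 444.6, 194.3], [0.0, 0.0, 1.0]] [[-0.896, 0.443, 0.016], [0.244, 0.523, -0.817], [-0.37, -0.728, -0.576]] [0.44, -0.014, 1.555]
label_center [([262.0, 184.0], 0.84), ([224.0, 346.0], 0.78), ([272.0, 302.0], 0.71)]
label_rack [([400.0, 266.0], 0.85), ([287.0, 234.0], 0.75), ([291.0, 298.0], 0.69)]
holder [([212.0, 206.0], 0.55)]
holder_mouth [([205.0, 195.0], 0.83), ([198.0, 240.0], 0.68)]
bins [([202.0, 239.0], 0.64), ([318.0, 358.0], 0.34)]
scanner_grip [([204.0, 154.0], 0.93), ([211.0, 204.0], 0.31)]
scanner_window [([212.0, 160.0], 0.64)]
stand [([208.0, 183.0], 0.92)]
label_b [([226.0, 356.0], 0.94), ([312.0, 284.0], 0.83), ([263.0, 194.0], 0.83), ([291.0, 296.0], 0.82)]
label_code [([260.0, 177.0], 0.74), ([206.0, 193.0], 0.68), ([271.0, 294.0], 0.6), ([228.0, 340.0], 0.55)]
top [[444.3, 0.0, 259.5], [0.0, 444.3, 190.8], [0.0, 0.0, 1.0]] [[-0.006, -1.0, 0.001], [-0.992, 0.006, -0.123], [0.123, -0.001, -0.992]] [-0.001, 0.481, 1.561]
label_center [([158.0, 116.0], 0.73), ([304.0, 214.0], 0.69), ([177.0, 159.0], 0.66), ([201.0, 121.0], 0.18)]
label_rack [([168.0, 268.0], 0.94), ([244.0, 209.0], 0.8), ([179.0, 177.0], 0.68)]
holder [([267.0, 144.0], 0.76)]
holder_mouth [([266.0, 138.0], 0.79)]
bins [([266.0, 139.0], 0.72)]
scanner_grip [([343.0, 167.0], 0.66), ([341.0, 172.0], 0.57)]
scanner_window [([134.0, 167.0], 0.73), ([329.0, 170.0], 0.66), ([400.0, 185.0], 0.47), ([176.0, 161.0], 0.18)]
stand [([342.0, 176.0], 0.8)]
label_b [([179.0, 156.0], 0.73), ([159.0, 117.0], 0.63), ([305.0, 216.0], 0.51), ([188.0, 197.0], 0.5)]
label_code [([308.0, 211.0], 0.78), ([157.0, 117.0], 0.68), ([176.0, 158.0], 0.66)]
1.1
```

View pics/scene0.png

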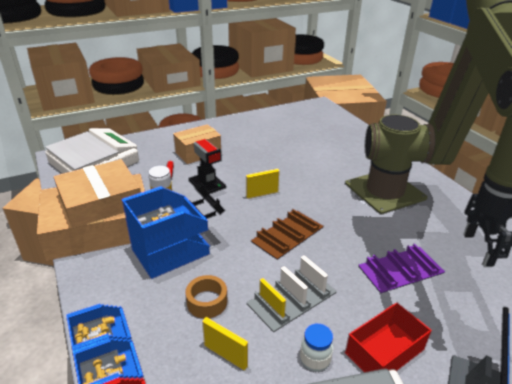

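View pics/top0.png

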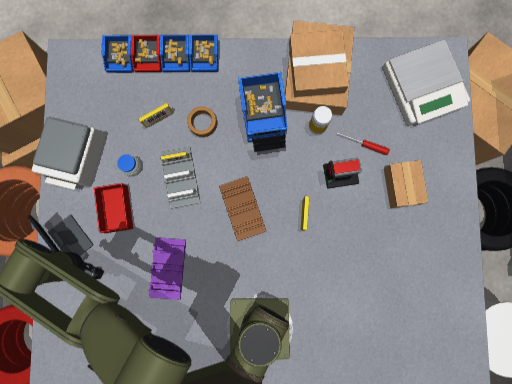

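The top view shows the grey rack at (180,178), with the yellow label in its far pocket at (177,158). The other yellow slabs, at (155,115) and (304,214), are look-alikes. The bins and holder are at (265,140) and the scanner is at (343,170), its nose apparently to the left. The scene view agrees: the label is at (272,300), the scanner at (207,155), and the grey rack at (291,296).

```bash
cat > h.py <<'E'
from station import robot
import cv2,numpy as np
from scipy.spatial.transform import Rotation as Ro
def onz(c,px,z,k=None):
    k=k or robot.get_calibration(c);R=np.array(k['R']);t=np.array(k['t'])
    d=R.T@np.linalg.solve(np.array(k['camera_matrix']),[*px,1]);C=-R.T@t
    return C+d*(z-C[2])/d[2]
def proj(c,X,k=None):
    k=k or robot.get_calibration(c);p=np.array(k['camera_matrix'])@(np.array(k['R'])@X+np.array(k['t']));return p[:2]/p[2]
def tri(cs):
    A=[];b=[]
    for c,px in cs:
        k=robot.get_calibration(c) if isinstance(c,str) else c
        R=np.array(k['R']);t=np.array(k['t'])
        d=R.T@np.linalg.solve(np.array(k['camera_matrix']),[*px,1]);d/=np.linalg.norm(d);C=-R.T@t
        P=np.eye(3)-np.outer(d,d);A.append(P);b.append(P@C)
    return np.linalg.lstsq(np.vstack(A),np.hstack(b),rcond=None)[0]
def tool():
    s=robot.sense();return np.array(s['ee_pos']),Ro.from_euler('xyz',s['orientation'])
def delta(p,R):
    "shift (tool axes, units .6 m) and turn (units pi/2) from now to TCP p, rotation R"
    p0,R0=tool();return np.round(R0.inv().apply(p-p0)/.6,4),np.round((R0.inv()*R).as_rotvec()/(np.pi/2),4)
E
python3 - <<'E'
from h import *
np.set_printoptions(precision=3,suppress=True)
print('label',tri([('scene',(272,302)),('top',(177,159))]))
print('rack top',onz('top',(179,177),0), onz('scene',(291,298),0))
print('holder',onz('top',(267,144),.118),tri([('scene',(212,206)),('top',(267,144))]))
print('mouth',tri([('scene',(205,195)),('top',(266,138))]))
print('grip',tri([('scene',(204,154)),('top',(342,169))]),'win',tri([('scene',(212,160)),('top',(329,170))]))
print('stand',tri([('scene',(208,183)),('top',(342,176))]))
for p in [(162,150),(190,148),(170,207),(199,205)]: print('rackcorner',onz('top',p,.02))
for p in [(240,78),(280,72),(287,137),(250,145)]: print('bin',onz('top',p,.17))
k=robot.get_calibration('wrist');R=np.array(k['R']);t=np.array(k['t']);p,Rt=tool()
print('wristcam in tool',Rt.inv().apply(-R.T@t-p),(Rt.inv().as_matrix()@R.T),k['camera_matrix'][0][0])
E
```

```text
label [0.6   0.295 0.024]
rack top [0.538 0.291 0.   ] [0.539 0.286 0.   ]
holder [ 0.632 -0.03   0.118] [ 0.631 -0.029  0.113]
mouth [ 0.646 -0.027  0.156]
grip [ 0.548 -0.286  0.127] win [ 0.541 -0.24   0.128]
stand [ 0.539 -0.307 -0.003]
rackcorner [0.635 0.351 0.02 ]
rackcorner [0.641 0.249 0.02 ]
rackcorner [0.426 0.318 0.02 ]
rackcorner [0.433 0.214 0.02 ]
bin [0.847 0.06  0.17 ]
bin [ 0.867 -0.075  0.17 ]
bin [ 0.643 -0.096  0.17 ]
bin [0.617 0.027 0.17 ]
wristcam in tool [0.068 0.    0.032] [[ 0.001 -0.964 -0.266]
 [ 1.     0.001  0.   ]
 [-0.    -0.266  0.964]] 333.571910323303
```

```bash
cat >> h.py <<'E'
def rows(p,R,n=None,p0=None,R0=None):
    "equal rows from now to pose: prints n, shift, turn"
    if p0 is None: p0,R0=tool()
    w=(R0.inv()*R).as_rotvec()
    if n is None: n=int(np.ceil(max(np.linalg.norm(p-p0)/.0395,np.degrees(np.linalg.norm(w))/6.8,1)))
    M=sum((R0*Ro.from_rotvec(w*i/n)).as_matrix() for i in range(n))
    s=np.linalg.solve(M,p-p0)
    print(n,'rows',np.round(s/.6,4).tolist(),np.round(w/n/(np.pi/2),4).tolist())
def down(yaw): return Ro.from_euler('xyz',[np.pi,0,yaw])
E
python3 -c "
from h import *
rows(np.array([.60,.297,.34]),down(1.70))"
```

```text
11 rows [-0.0642, 0.0218, 0.0098] [0.0, 0.0, 0.0589]
```

>>> jog_arm --targets '[[[-0.0642,0.0218,0.0098,0,0,0.0589,1],[-0.0642,0.0218,0.0098,0,0,0.0589,1],[-0.0642,0.0218,0.0098,0,0,0.0589,1],[-0.0642,0.0218,0.0098,0,0,0.0589,1],[-0.0642,0.0218,0.0098,0,0,0.0589,1],[-0.0642,0.0218,0.0098,0,0,0.0589,1],[-0.0642,0.0218,0.0098,0,0,0.0589,1],[-0.0642,0.0218,0.0098,0,0,0.0589,1],[-0.0642,0.0218,0.0098,0,0,0.0589,1],[-0.0642,0.0218,0.0098,0,0,0.0589,1],[-0.0642,0.0218,0.0098,0,0,0.0589,1],[0,0,0,0,0,0,1]]]'

```text
clock: 2.1
ee_pos: [0.6037, 0.2903, 0.3384]
orientation: [3.142, 0.005, 1.69]
ft_force: [-0.4, 0.8, -0.5]
opening: 0.0853
grasp_force: 0.0
```

Run:
```python
from h import *
np.set_printoptions(precision=4,suppress=True)
k=robot.get_calibration('wrist');im=robot.grab_frame('wrist');cv2.imwrite('pics/w1.png',im[:,:,::-1])
hsv=cv2.cvtColor(im,cv2.COLOR_RGB2HSV);m=cv2.inRange(hsv,(22,120,80),(35,255,255))
for c in cv2.findContours(m,0,2)[0]:
    if cv2.contourArea(c)>150: r=cv2.minAreaRect(c);b=cv2.boxPoints(r);print(r,[onz('wrist',q,.078,k)[:2] for q in b])
for n in ['label_center','label_code','label_rack','label_b']:
    print(n,[(np.round(d['pixel']).tolist(),round(d['score'],2)) for d in robot.landmark_of(n,'wrist')[:4]])
```

```text
((260.04205322265625, 176.6305389404297), (125.6543960571289, 17.16190528869629), 86.18592071533203) [array([0.5892, 0.3454]), array([0.6004, 0.3475]), array([0.6179, 0.2584]), array([0.6054, 0.2559])]
((464.5, 101.0), (174.0, 93.0), 90.0) [array([0.6873, 0.4184]), array([0.7444, 0.4253]), array([0.7805, 0.3173]), array([0.715 , 0.3094])]
label_center [([258.0, 174.0], 0.96)]
label_code [([252.0, 178.0], 0.83), ([467.0, 109.0], 0.66)]
label_rack [([188.0, 166.0], 0.71)]
label_b [([115.0, 176.0], 0.89), ([187.0, 170.0], 0.77), ([260.0, 163.0], 0.59), ([437.0, 107.0], 0.57)]
```

View pics/w1.png

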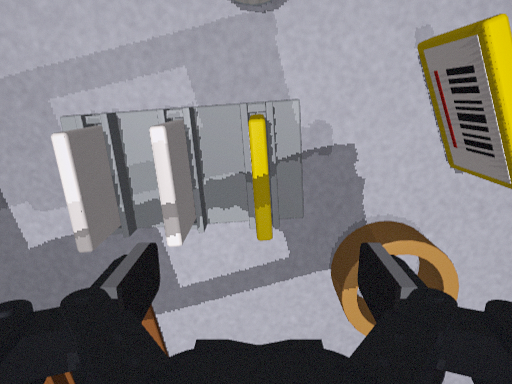

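The wrist view shows the yellow label in the far pocket at (260,177). Its top measures 91 x 12.5 mm, so it is the right size. The tape is at the lower right, and the large look-alike, with its barcode on the -x side, is at the upper right.

```bash
python3 -c "
from h import *
R=down(np.pi/2+.185)
rows(np.array([.603,.302,.271]),R,4)
rows(np.array([.603,.302,.231]),R,2,np.array([.603,.302,.271]),R)"
```

```text
4 rows [0.0015, 0.0018, 0.0289] [-0.0, -0.0001, -0.0086]
2 rows [0.0, -0.0, 0.0333] [0.0, 0.0, 0.0]
```

>>> jog_arm --targets '[[[0.0015,0.0018,0.01,0,0,-0.0086,-0.3],[0.0015,0.0018,0.01,0,0,-0.0086,-0.3],[0.0015,0.0018,0.01,0,0,-0.0086,-0.3],[0.0015,0.0018,0.0189,0,0,-0.0086,-0.3],[0,0,0.0333,0,0,0,-0.3],[0,0,0.0333,0,0,0,-0.3],[0,0,0,0,0,0,-0.3],[0,0,0,0,0,0,-0.3]]]' --grip_force 40

```text
clock: 3.02
ee_pos: [0.6027, 0.3011, 0.2686]
orientation: [-3.137, 0.001, 1.755]
ft_force: [0.7, 0.2, -0.3]
opening: 0.0297
grasp_force: 0.0
```

>>> jog_arm --targets '[[[0,0.0005,0.021,0,0,0,-0.3],[0,0,0.021,0,0,0,-0.3],[0.001,0,0.021,0,0,0,-0.3],[0,0,0,0,0,0,-0.3],[0,0,0,0,0,0,-1],[0,0,0,0,0,0,-1],[0,0,0,0,0,0,-1],[0,0,0,0,0,0,-1],[0,0,0,0,0,0,-1],[0,0,0,0,0,0,-1]]]' --grip_force 40

```text
clock: 3.85
ee_pos: [0.6038, 0.3017, 0.2334]
orientation: [3.141, -0.0, 1.754]
ft_force: [-0.3, -0.0, -0.9]
opening: 0.011
grasp_force: 43.4
```

>>> jog_arm --targets '[[[0,0,-0.03,0,0,0,-1],[0,0,-0.06,0,0,0,-1],[0,0,-0.06,0,0,0,-1],[0,0,-0.06,0,0,0,-1],[0,0,-0.06,0,0,0,-1],[-0.03,-0.006,-0.01,0,0,0,-1],[-0.06,-0.012,-0.01,0,0,0,-1],[-0.06,-0.012,-0.01,0,0,0,-1],[-0.06,-0.012,-0.01,0,0,0,-1],[-0.06,-0.012,-0.01,0,0,0,-1],[-0.06,-0.012,-0.01,0,0,0,-1],[-0.06,-0.012,-0.01,0,0,0,-1]]]'

```text
clock: 4.85
ee_pos: [0.5998, 0.0614, 0.4375]
orientation: [3.141, 0.0, 1.754]
ft_force: [1.2, -0.8, -1.3]
opening: 0.011
grasp_force: 43.6
```

>>> jog_arm --targets '[[[-0.06,-0.012,-0.01,0,0,0,-1],[-0.06,-0.012,-0.01,0,0,0,-1],[-0.06,-0.012,-0.01,0,0,0,-1],[-0.06,-0.012,0,0,0,0,-1],[-0.06,-0.012,0,0,0,0,-1],[-0.02,-0.004,0,0,0,0,-1],[0,0,0,0,0,0,-1],[0,0,0,0,0,0,-1]]]'

```text
clock: 5.52
ee_pos: [0.5974, -0.1332, 0.4549]
orientation: [3.142, -0.001, 1.752]
ft_force: [-0.1, 0.3, -1.0]
opening: 0.011
grasp_force: 43.6
```

Run:
```python
from h import *
np.set_printoptions(precision=4,suppress=True)
s=robot.sense();print(s['clock'],s['ee_pos'],s['orientation'],s['opening'],s['q'])
k=robot.get_calibration('wrist');im=robot.grab_frame('wrist');cv2.imwrite('pics/w2.png',im[:,:,::-1])
for n,z in [('holder',.118),('holder_mouth',.154),('bins',0),('label_center',.2)]:
    print(n,[(np.round(d['pixel']).tolist(),round(d['score'],2),onz('wrist',d['pixel'],z,k)) for d in robot.landmark_of(n,'wrist')[:2]])
```

```text
5.5167 [ 0.5974 -0.1332  0.4549] [ 3.1416 -0.0011  1.7521] 0.010951044046968561 [-0.2887  0.3269  1.3477  0.001   1.4674 -0.4701]
holder [([307.0, 74.0], 0.96, array([ 0.6219, -0.0381,  0.118 ])), ([178.0, 272.0], 0.55, array([ 0.5355, -0.2482,  0.118 ]))]
holder_mouth [([341.0, 67.0], 0.83, array([ 0.642 , -0.0323,  0.154 ]))]
bins [([340.0, 83.0], 0.76, array([ 0.6777, -0.0306,  0.    ]))]
label_center [([83.0, 152.0], 0.97, array([ 0.4751, -0.1215,  0.2   ]))]
```

View pics/w2.png

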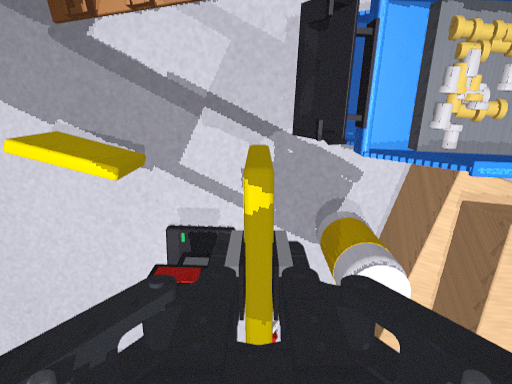

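The holder is at columns 293-360 of the wrist view, cut off by the top edge, beside the blue bin. The label is held straight between the fingers at column 258. I'll shift about 60 mm to +y so the whole holder shows.

>>> jog_arm --targets '[[[0.04,0,0,0,0,0,-1],[0.05,0,0,0,0,0,-1],[0.02,0,0,0,0,0,-1],[0,0,0,0,0,0,-1],[0,0,0,0,0,0,-1],[0,0,0,0,0,0,-1]]]'

```text
clock: 6.27
ee_pos: [0.5858, -0.0678, 0.4551]
orientation: [3.141, 0.001, 1.755]
ft_force: [-0.5, 0.2, -1.5]
opening: 0.011
grasp_force: 43.6
```

Run:
```python
from h import *
np.set_printoptions(precision=4,suppress=True)
s=robot.sense();print(s['clock'],s['ee_pos'],s['orientation'])
k=robot.get_calibration('wrist');im=robot.grab_frame('wrist')
np.save('w3k.npy',k,allow_pickle=True)
cv2.imwrite('pics/w3full.png',im[:,:,::-1])
c=im[0:240,240:440];cv2.imwrite('pics/w3.png',cv2.resize(np.clip(c.astype(float)*2,0,255).astype('uint8'),None,fx=2.5,fy=2.5,interpolation=cv2.INTER_CUBIC)[:,:,::-1])
for n,z in [('holder',.118),('holder_mouth',.154),('bins',0)]:
    print(n,[(np.round(d['pixel']).tolist(),round(d['score'],2),onz('wrist',d['pixel'],z,k)) for d in robot.landmark_of(n,'wrist')[:2]])
```

```text
6.2667 [ 0.5858 -0.0678  0.4551] [3.1412 0.0012 1.7551]
holder [([302.0, 149.0], 0.85, array([ 0.6211, -0.0374,  0.118 ]))]
holder_mouth [([338.0, 155.0], 0.94, array([ 0.6446, -0.0326,  0.154 ]))]
bins [([338.0, 139.0], 0.67, array([ 0.6812, -0.0312,  0.    ]))]
```

View pics/w3.png

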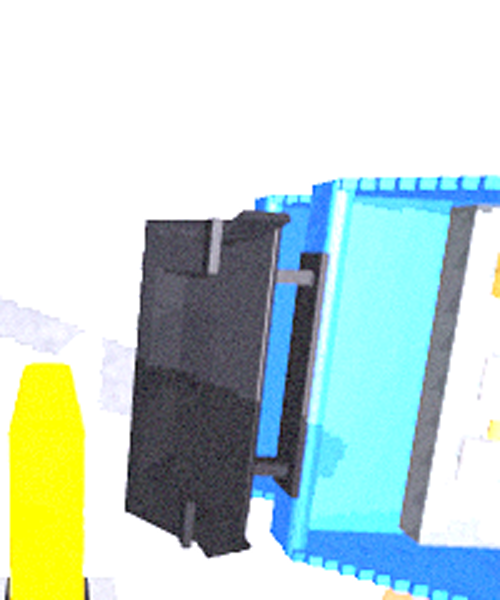

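```bash
cat > fit.py <<'E'
from h import *
from scipy.optimize import least_squares
np.set_printoptions(precision=4,suppress=True)
k=np.load('w3k.npy',allow_pickle=True).item()
lean=Ro.from_euler('y',np.pi/6)
# (crop px),(holder mm)
F=[((212,273),(-11,31.5,40)),((190,502),(-11,-31.5,40)),
   ((276,250),(9,40,42)),((250,510),(9,-40,42)),
   ((146,222),(-10,49.5,-2)),((125,512),(-10,-49.5,-2))]
def H(v): return Ro.from_euler('z',v[2])*lean
def res(v):
    r=[]
    for i,((u,w),m) in enumerate(F):
        e=proj(0,H(v).apply(np.array(m)/1000)+[v[0],v[1],.118],k)-np.array([240+u/2.5,w/2.5])
        if i in(2,3): e=e*[1,0]
        r+=list(e)
    return r
s=least_squares(res,[.625,-.035,.18],loss='soft_l1');print(s.x);print(np.array(res(s.x)).reshape(-1,2))
E
python3 fit.py
```

```text
[ 0.622  -0.0355  0.1403]
[[ 2.705   4.8216]
 [ 3.8589 -8.6445]
 [-0.8931  0.    ]
 [-1.4886 -0.    ]
 [-0.4663  0.982 ]
 [-0.0819 -5.8056]]
```

```bash
sed -i 's/(-11,31.5,40)/(-11,36.5,40)/;s/(-11,-31.5,40)/(-11,-36.5,40)/;s/(-10,49.5,-2)/(-10,52,-2)/;s/(-10,-49.5,-2)/(-10,-52,-2)/' fit.py
cat >> fit.py <<'E'
# bin upper rim front edge yaw check (z~.18): and free z fit
def res2(v):
    r=[]
    for i,((u,w),m) in enumerate(F):
        e=proj(0,H(v).apply(np.array(m)/1000)+[v[0],v[1],v[3]],k)-np.array([240+u/2.5,w/2.5])
        if i in(2,3): e=e*[1,0]
        r+=list(e)
    return r
s2=least_squares(res2,[.625,-.035,.18,.118],loss='soft_l1');print(s2.x);print(np.array(res2(s2.x)).reshape(-1,2))
for m in [(7.5,0,42),(0,0,0)]: print(m, H(s.x).apply(np.array(m)/1000)+[s.x[0],s.x[1],.118])
# second view (scene, top) check of fitted holder points
for c in ['scene','top']: print(c,proj(c,np.array([s.x[0],s.x[1],.118])),proj(c,H(s.x).apply([0,0,.042])+[s.x[0],s.x[1],.118]))
print('bin rear edge: ',[onz('',(240+u/2.5,w/2.5),.122,k) for u,w in [(325,200),(300,495)]])
E
python3 fit.py
```

```text
[ 0.6224 -0.0375  0.1432]
[[ 3.187   0.8238]
 [ 3.4006 -0.5569]
 [-1.1036  0.    ]
 [-1.4009 -0.    ]
 [-0.3951  0.4252]
 [-0.0801 -1.2233]]
[ 0.6217 -0.0371  0.1455  0.1221]
[[ 3.3267  0.2878]
 [ 3.6106  0.2977]
 [-0.6395  0.    ]
 [-0.906  -0.    ]
 [-0.7455 -0.2936]
 [-0.245  -0.3837]]
(7.5, 0, 42) [ 0.6496 -0.0335  0.1506]
(0, 0, 0) [ 0.6224 -0.0375  0.118 ]
scene [212.8209 202.0616] [205.7573 194.0642]
top [269.1722 146.6489] [268.4615 138.1597]
bin rear edge:  [array([0.6645, 0.0314, 0.122 ]), array([ 0.684 , -0.0725,  0.122 ])]
```

```bash
cat >> h.py <<'E'
HO=np.array([.6224,-.037,.118]);HR=Ro.from_euler('z',.144)*Ro.from_euler('y',np.pi/6)
_m=HR.as_matrix();TR=Ro.from_matrix(np.c_[_m[:,1],_m[:,0],-_m[:,2]])
def tcp_for(cx,cy,cz): return HO+HR.apply([cx,cy,cz+.1904])
def inh():
    "label centre implied by TCP, in holder frame (mm), and angle errors"
    p,R=tool();return np.round(HR.inv().apply(p+R.apply([0,0,.1904])-HO)*1000,1),np.round((TR.inv()*R).as_rotvec(),3)
E
python3 -c "
from h import *
rows(tcp_for(-.002,0,.1),TR)
print(tcp_for(-.002,0,.1))"
```

```text
6 rows [0.006, 0.0558, 0.0119] [0.0555, 0.0011, 0.004]
[ 0.76438304 -0.01641194  0.37049378]
```

>>> jog_arm --targets '[[[0.006,0.0558,0.0119,0.0555,0.0011,0.004,-1],[0.006,0.0558,0.0119,0.0555,0.0011,0.004,-1],[0.006,0.0558,0.0119,0.0555,0.0011,0.004,-1],[0.006,0.0558,0.0119,0.0555,0.0011,0.004,-1],[0.006,0.0558,0.0119,0.0555,0.0011,0.004,-1],[0.006,0.0558,0.0119,0.0555,0.0011,0.004,-1],[0,0,0,0,0,0,-1],[0,0,0,0,0,0,-1],[0,0,0,0,0,0,-1]]]' --grip_force 40

```text
clock: 7.22
ee_pos: [0.7645, -0.0162, 0.3694]
orientation: [-2.617, -0.0, 1.715]
ft_force: [-0.2, 0.0, 0.6]
opening: 0.011
grasp_force: 43.5
```

Run:
```python
from h import *
s=robot.sense();print(s['clock'],s['q'],s['ft_force'],inh())
im=robot.grab_frame('wrist');cv2.imwrite('pics/w4.png',cv2.resize(np.clip(im[:,:,::-1]*1.6,0,255).astype('uint8'),None,fx=1.5,fy=1.5))
rows(tcp_for(-.002,0,.084),TR,3)
```

```text
7.2167 [-0.05128404  0.76430563  0.82831468 -0.11018181  2.06287629 -0.2219227 ] [-0.17537777  0.01637966  0.58813071] (array([-1.6,  0.3, 99.1]), array([ 0.001,  0.   , -0.   ]))
3 rows [-0.0001, 0.0008, 0.0097] [0.0006, 0.0001, -0.0001]
```

View pics/w4.png

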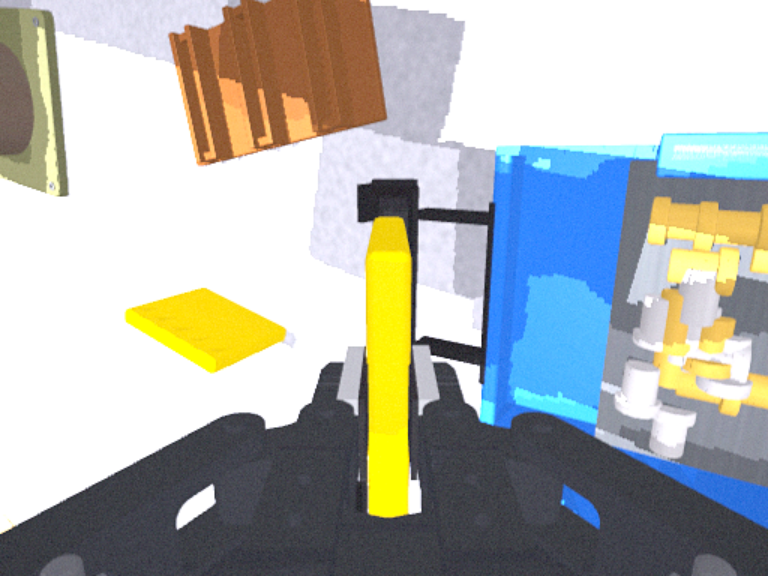

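The label is lined up over the slot: its near end is at (388,220) and the holder's +y end at (388,200), with the back plate at column 415. I'll check the fit by projection.

Run:
```python
from h import *
p,R=tool();k=robot.get_calibration('wrist')
for m in [(10.5,47.5,42),(10.5,52,42),(10.5,0,42),(0,47.5,45),(0,52,45),(-11,47.5,40),(-11,52,40),(-14,52,40)]:
    print('holder',m,np.round(1.5*proj(0,HO+HR.apply(np.array(m)/1000),k)))
for m in [(45,6,225.4),(45,-6,225.4),(45,6,155.4),(45,-6,155.4)]:
    print('label',m,np.round(1.5*proj(0,p+R.apply(np.array(m)/1000),k)))
im=cv2.imread('pics/w4.png')
g=cv2.cvtColor(im,cv2.COLOR_BGR2GRAY)
for r in (190,205,240,270,300): print(r,[int(v) for v in g[r,350:430:4]])
for c in (364,372,380,410): print(c,[int(v) for v in g[170:240:4,c]])
```

```text
holder (10.5, 47.5, 42) [418. 197.]
holder (10.5, 52, 42) [418. 186.]
holder (10.5, 0, 42) [416. 302.]
holder (0, 47.5, 45) [394. 198.]
holder (0, 52, 45) [394. 187.]
holder (-11, 47.5, 40) [368. 197.]
holder (-11, 52, 40) [368. 186.]
holder (-14, 52, 40) [361. 186.]
label (45, 6, 225.4) [403. 209.]
label (45, -6, 225.4) [372. 209.]
label (45, 6, 155.4) [411. 242.]
label (45, -6, 155.4) [363. 242.]
190 [239, 237, 58, 45, 44, 45, 39, 41, 45, 41, 45, 47, 38, 38, 46, 42, 47, 112, 236, 231]
205 [236, 236, 56, 38, 35, 46, 37, 48, 56, 55, 57, 56, 54, 51, 54, 36, 49, 150, 247, 238]
240 [233, 231, 236, 237, 240, 197, 199, 195, 197, 201, 195, 199, 195, 202, 197, 48, 46, 192, 240, 245]
270 [234, 235, 235, 240, 209, 216, 217, 222, 221, 225, 224, 221, 224, 224, 214, 185, 46, 206, 241, 243]
300 [255, 255, 255, 255, 200, 216, 227, 220, 222, 220, 221, 222, 224, 221, 217, 177, 40, 255, 255, 255]
364 [237, 239, 231, 234, 35, 48, 40, 33, 50, 44, 45, 50, 45, 152, 232, 236, 236, 239]
372 [234, 231, 212, 53, 41, 42, 42, 52, 44, 47, 38, 44, 39, 176, 208, 199, 195, 198]
380 [237, 243, 179, 45, 41, 44, 38, 59, 58, 60, 56, 55, 194, 197, 196, 197, 195, 195]
410 [231, 235, 175, 43, 48, 42, 45, 43, 49, 29, 32, 45, 43, 41, 41, 42, 37, 43]
```

>>> jog_arm --targets '[[[0.005,0,0.0133,0,0,0,-1],[0,0,0.0133,0,0,0,-1],[0,0,0.01,0,0,0,-1],[0,0,0.005,0,0,0,-1],[0,0,0.005,0,0,0,-1],[0,0,0.005,0,0,0,-1],[0,0,0,0,0,0,-1],[0,0,0,0,0,0,-1]]]'

```text
clock: 7.93
ee_pos: [0.7483, -0.0148, 0.3437]
orientation: [-2.618, -0.0, 1.715]
ft_force: [0.4, 0.4, -1.0]
opening: 0.011
grasp_force: 43.6
```

Run:
```python
from h import *
s=robot.sense();print(s['clock'],s['ft_force'],s['moment'],inh())
im=robot.grab_frame('wrist');cv2.imwrite('pics/w5.png',cv2.resize(np.clip(im[90:290,170:340,::-1]*2.0,0,255).astype('uint8'),None,fx=3,fy=3))
```

```text
7.9333 [ 0.44477565  0.38151804 -0.99594043] [ 0.04206805 -0.38567064 -0.04914927] (array([-2.1,  3.9, 69. ]), array([-0.   , -0.   , -0.001]))
```

View pics/w5.png

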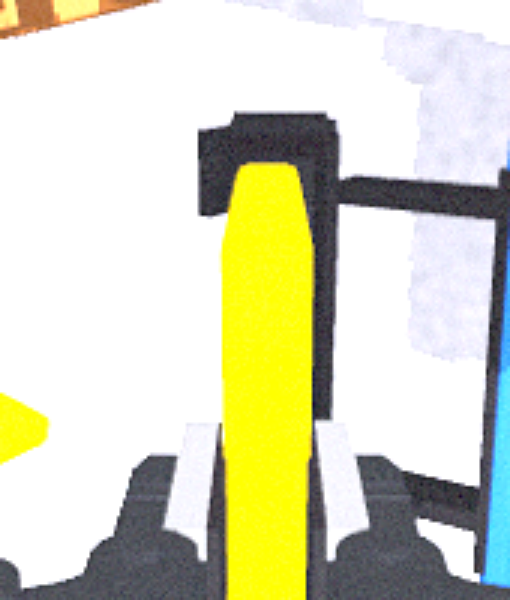

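The wrist crop shows the label end at (267,165) inside the holder's end wall (rows 112-165). There's a thin gap to the back plate on the right and no contact force, so I'll slide on.

>>> jog_arm --targets '[[[0,0,0.0067,0,0,0,-1],[0,0,0.0067,0,0,0,-1],[0,0,0.0067,0,0,0,-1],[0,0,0.0067,0,0,0,-1],[0,0,0.0067,0,0,0,-1],[0,0,0,0,0,0,-1]]]'

```text
clock: 8.48
ee_pos: [0.7386, -0.0162, 0.3254]
orientation: [-2.62, -0.0, 1.715]
ft_force: [3.4, 1.0, -3.9]
opening: 0.0113
grasp_force: 43.5
```

>>> jog_arm --targets '[[[0,0.0015,0.005,0,0,0,-1],[0,0.001,0.005,0,0,0,-1],[0,0,0.005,0,0,0,-1],[0,0,0.005,0,0,0,-1],[0,0,0,0,0,0,-1],[0,0,0,0,0,0,-1]]]'

```text
clock: 8.98
ee_pos: [0.7335, -0.0168, 0.3146]
orientation: [-2.617, -0.001, 1.715]
ft_force: [1.2, 0.7, -3.3]
opening: 0.0111
grasp_force: 43.4
```

Run:
```python
from h import *
s=robot.sense();print(s['clock'],HR.inv().apply(s['ft_force']),s['moment'],inh())
```

```text
8.9833 [ 2.79777782  0.55212754 -2.1723345 ] [ 0.04377963 -0.8413342  -0.10731052] (array([-0.8,  4.1, 36.3]), array([ 0.001,  0.   , -0.001]))
```

>>> jog_arm --targets '[[[0,0.0005,0.003,0,0,0,-1],[0,0,0.003,0,0,0,-1],[0,0,0.002,0,0,0,-1],[0,0,0,0,0,0,-1]]]'

```text
clock: 9.32
ee_pos: [0.7321, -0.0171, 0.3134]
orientation: [-2.621, 0.0, 1.715]
ft_force: [4.1, 1.1, 6.2]
opening: 0.011
grasp_force: 44.7
```

Run:
```python
from h import *
s=robot.sense();print(s['clock'],HR.inv().apply(s['ft_force']),s['moment'],inh())
```

```text
9.3167 [0.52360459 0.48648239 7.49922007] [ 0.17574631 -0.27127816 -0.09605328] (array([-0.6,  3.9, 34.5]), array([-0.003, -0.001, -0.   ]))
```

>>> jog_arm --targets '[[[0,0,0,0,0,0,-0.4],[0,0,0,0,0,0,-0.4],[0,0,0,0,0,0,-0.4],[0,0,0,0,0,0,-0.4],[0,0,-0.02,0,0,0,-0.4],[0,0,-0.05,0,0,0,-0.4],[0,0,-0.06,0,0,0,-0.4],[0,0,-0.06,0,0,0,-0.4],[0,0,0,0,0,0,1],[0,0,0,0,0,0,1],[0,0,0,0,0,0,1]]]'

```text
clock: 10.23
ee_pos: [0.7879, -0.009, 0.4087]
orientation: [-2.617, -0.0, 1.715]
ft_force: [0.2, 0.2, -0.0]
opening: 0.0611
grasp_force: 0.0
```

Run:
```python
from h import *
s=robot.sense();print(s['clock'],s['ee_pos'],s['ft_force'])
k=robot.get_calibration('wrist');im=robot.grab_frame('wrist');cv2.imwrite('pics/w6.png',np.clip(im[:,:,::-1]*1.6,0,255).astype('uint8'))
for m in [(6,45,70),(-6,45,70),(6,-45,70),(-6,-45,70)]: print(np.round(proj(0,HO+HR.apply(np.array(m)/1000),k)))
```

```text
10.2333 [ 0.78787227 -0.00900178  0.40869249] [ 0.19079826  0.17174403 -0.00399613]
[267. 139.]
[250. 138.]
[266. 256.]
[251. 256.]
```

View pics/w6.png

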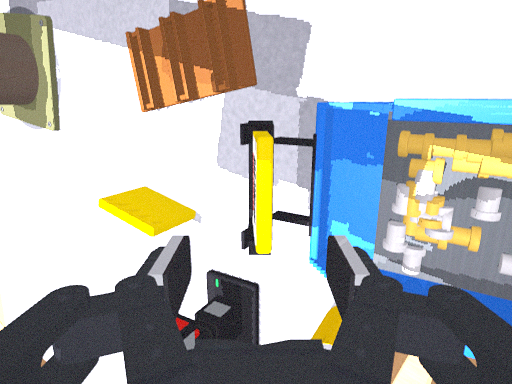

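The label sits in the holder with its top edge running from (263,130) to (263,253), close to the predicted place. The fingers are clear, and the barcode side faces the robot. Next is the scanner.

```bash
python3 -c "
from h import *
for px in [(342,169)]: print(onz('top',px,.14))
print(onz('top',(329,170),.14),onz('scene',(204,154),.14),onz('scene',(212,160),.14), onz('top',(320,119),.15))
rows(np.array([.545,-.31,.45]),down(1.66),12)"
```

```text
[ 0.53947951 -0.28033747  0.14      ]
[ 0.53636056 -0.2366717   0.14      ] [ 0.56050294 -0.27119467  0.14      ] [ 0.55070825 -0.22427617  0.14      ] [ 0.70935052 -0.2091724   0.15      ]
12 rows [-0.0375, -0.039, 0.0053] [-0.0279, 0.0007, 0.0029]
```

>>> jog_arm --targets '[[[-0.0375,-0.039,0.0053,-0.0279,0.0007,0.0029,1],[-0.0375,-0.039,0.0053,-0.0279,0.0007,0.0029,1],[-0.0375,-0.039,0.0053,-0.0279,0.0007,0.0029,1],[-0.0375,-0.039,0.0053,-0.0279,0.0007,0.0029,1],[-0.0375,-0.039,0.0053,-0.0279,0.0007,0.0029,1],[-0.0375,-0.039,0.0053,-0.0279,0.0007,0.0029,1],[-0.0375,-0.039,0.0053,-0.0279,0.0007,0.0029,1],[-0.0375,-0.039,0.0053,-0.0279,0.0007,0.0029,1],[-0.0375,-0.039,0.0053,-0.0279,0.0007,0.0029,1],[-0.0375,-0.039,0.0053,-0.0279,0.0007,0.0029,1],[-0.0375,-0.039,0.0053,-0.0279,0.0007,0.0029,1],[-0.0375,-0.039,0.0053,-0.0279,0.0007,0.0029,1]]]'

```text
clock: 11.28
ee_pos: [0.5426, -0.3101, 0.4498]
orientation: [3.14, -0.001, 1.659]
ft_force: [-0.7, 0.1, -0.7]
opening: 0.0856
grasp_force: 0.0
```

>>> jog_arm --targets '[[[0,0,0,0,0,0,1],[0,0,0,0,0,0,1],[0,0,0,0,0,0,1]]]'

```text
clock: 11.53
ee_pos: [0.5442, -0.3095, 0.4502]
orientation: [3.141, -0.001, 1.659]
ft_force: [-0.3, -0.7, 0.2]
opening: 0.0856
grasp_force: 0.0
```

Run:
```python
from h import *
np.set_printoptions(precision=4,suppress=True)
s=robot.sense();print(s['clock'],s['ee_pos'],s['orientation'],s['q'],s['opening'])
k=robot.get_calibration('wrist');np.save('w7k.npy',k,allow_pickle=True);im=robot.grab_frame('wrist');cv2.imwrite('pics/w7.png',np.clip(im[:,:,::-1]*1.3,0,255).astype('uint8'))
for n,z in [('scanner_grip',.14),('scanner_window',.14),('stand',0),('scanner',.014)]:
    print(n,[(np.round(d['pixel']).tolist(),round(d['score'],2),onz('wrist',d['pixel'],z,k)) for d in robot.landmark_of(n,'wrist')[:2]])
```

```text
11.5333 [ 0.5442 -0.3095  0.4502] [ 3.1409 -0.0013  1.6588] [-0.585   0.3497  1.3242  0.0015  1.468  -0.6732] 0.0856140196439796
scanner_grip [([263.0, 157.0], 0.87, array([ 0.5463, -0.2882,  0.14  ]))]
scanner_window [([259.0, 91.0], 0.78, array([ 0.5378, -0.2358,  0.14  ]))]
stand []
scanner [([263.0, 146.0], 0.59, array([ 0.549 , -0.2959,  0.014 ]))]
```

View pics/w7.png

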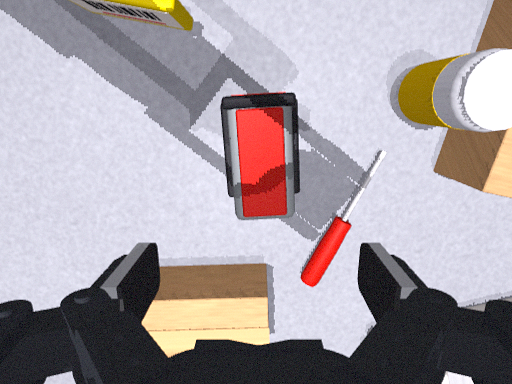

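The wrist view shows the scanner head from (260,95) to (265,218), nose up in the picture (towards +y). The screwdriver, can and carton are clear of where the fingers come down.

```bash
python3 -c "
from h import *
R=down(1.71);a=np.array([.546,-.286,.35])
rows(a,R,5);rows(np.array([.546,-.286,.295]),R,3,a,R)"
```

```text
5 rows [0.0076, 0.0008, 0.0337] [0.0003, 0.0001, -0.0061]
3 rows [-0.0, -0.0, 0.0306] [0.0, 0.0, 0.0]
```

>>> jog_arm --targets '[[[0.0076,0.001,0.0337,0,0,-0.006,1],[0.0076,0.001,0.0337,0,0,-0.006,1],[0.0076,0.001,0.0337,0,0,-0.006,1],[0.0076,0.001,0.0337,0,0,-0.006,1],[0.0076,0.001,0.0337,0,0,-0.006,1],[0,0,0.03,0,0,0,1],[0,0,0.03,0,0,0,1],[0,0,0.031,0,0,0,1],[0,0,0,0,0,0,1],[0,0,0,0,0,0,1]]]'

```text
clock: 12.62
ee_pos: [0.5463, -0.2861, 0.2947]
orientation: [3.141, -0.001, 1.708]
ft_force: [-0.8, -0.2, 1.0]
opening: 0.0854
grasp_force: 0.0
```

>>> jog_arm --targets '[[[0,0,0,0,0,0,-1],[0,0,0,0,0,0,-1],[0,0,0,0,0,0,-1],[0,0,0,0,0,0,-1],[0,0,0,0,0,0,-1],[0,0,0,0,0,0,-1],[0,0,0,0,0,0,-1],[0,0,0,0,0,0,-1]]]' --grip_force 60

```text
clock: 13.28
ee_pos: [0.5462, -0.2872, 0.2975]
orientation: [3.137, 0.003, 1.707]
ft_force: [-1.0, 0.1, 6.4]
opening: 0.0493
grasp_force: 62.8
```

>>> jog_arm --targets '[[[0,0,-0.015,0,0,0,-1],[0,0,-0.03,0,0,0,-1],[0,0,-0.03,0,0,0,-1],[0,0,-0.03,0,0,0,-1],[0,0,-0.03,0,0,0,-1],[0,0,-0.04,0,0,0,-1],[0,0,-0.04,0,0,0,-1],[0,0,-0.04,0,0,0,-1],[0,0,-0.02,0,0,0,-1],[0,0,0,0,0,0,-1],[0,0,0,0,0,0,-1],[0,0,0,0,0,0,-1]]]'

```text
clock: 14.28
ee_pos: [0.5451, -0.2865, 0.4595]
orientation: [3.141, -0.0, 1.707]
ft_force: [0.2, -0.3, -2.7]
opening: 0.0491
grasp_force: 63.6
```

```bash
cat >> h.py <<'E'
HO2=HO+HR.apply([0,.003,0]);CODE=HO2+HR.apply([-.006,0,.043])
def scan_tcp(d,roll=0,off=(0,0,0)):
    "tool pose that puts the scanner window d m in front of the code; tool x = scanner x = holder +x"
    R=Ro.from_matrix(np.c_[_m[:,0],-_m[:,1],-_m[:,2]])*Ro.from_euler('x',roll)
    return CODE-R.apply([d+.053,0,.155]),R
E
python3 - <<'E'
from h import *
s=robot.sense();print(s['clock'],s['ee_pos'],s['ft_force'],s['opening'],s['q'])
p,R=scan_tcp(.105);print(p,R.as_euler('xyz'),CODE)
a=p+HR.apply([-.08,0,.06]);print(a)
rows(a,R)
E
```

```text
14.2833 [ 0.54505722 -0.28650972  0.45953519] [ 0.20497758 -0.27079394 -2.74330072] 0.049061183649148916 [-5.52856175e-01  3.29565300e-01  1.33214672e+00  9.77999260e-04
  1.47928420e+00 -6.89149326e-01]
[ 0.57938667 -0.04020571  0.37147303] [3.14159265 0.52359878 0.144     ] [ 0.63810459 -0.0316914   0.15823909]
[ 0.54051121 -0.0458428   0.46343455]
14 rows [0.0258, -0.0181, -0.0055] [0.0186, -0.0188, 0.0693]
```

>>> jog_arm --targets '[[[0.0258,-0.0181,-0.0055,0.0186,-0.0188,0.0693,-1],[0.0258,-0.0181,-0.0055,0.0186,-0.0188,0.0693,-1],[0.0258,-0.0181,-0.0055,0.0186,-0.0188,0.0693,-1],[0.0258,-0.0181,-0.0055,0.0186,-0.0188,0.0693,-1],[0.0258,-0.0181,-0.0055,0.0186,-0.0188,0.0693,-1],[0.0258,-0.0181,-0.0055,0.0186,-0.0188,0.0693,-1],[0.0258,-0.0181,-0.0055,0.0186,-0.0188,0.0693,-1]]]'

```text
clock: 14.87
ee_pos: [0.4934, -0.1664, 0.4754]
orientation: [-3.03, 0.263, 0.949]
ft_force: [1.1, -0.1, -2.0]
opening: 0.0496
grasp_force: 63.6
```

>>> jog_arm --targets '[[[0.0258,-0.0181,-0.0055,0.0186,-0.0188,0.0693,-1],[0.0258,-0.0181,-0.0055,0.0186,-0.0188,0.0693,-1],[0.0258,-0.0181,-0.0055,0.0186,-0.0188,0.0693,-1],[0.0258,-0.0181,-0.0055,0.0186,-0.0188,0.0693,-1],[0.0258,-0.0181,-0.0055,0.0186,-0.0188,0.0693,-1],[0.0258,-0.0181,-0.0055,0.0186,-0.0188,0.0693,-1],[0.0258,-0.0181,-0.0055,0.0186,-0.0188,0.0693,-1],[0,0,0,0,0,0,-1],[0,0,0,0,0,0,-1],[0,0,0,0,0,0,-1]]]'

```text
clock: 15.7
ee_pos: [0.5409, -0.046, 0.4628]
orientation: [3.14, 0.524, 0.145]
ft_force: [-0.8, -0.0, -1.7]
opening: 0.0489
grasp_force: 63.5
```

Run:
```python
from h import *
s=robot.sense();print(s['clock'],s['ee_pos'],s['orientation'],s['opening'],s['q'])
p,R=scan_tcp(.105);rows(p,R,5)
```

```text
15.7 [ 0.54086794 -0.04603182  0.46283352] [3.13990662 0.5241745  0.14491619] 0.048892105744722685 [-0.11515688  0.37699986  1.31613314 -0.1409966   1.95408681  1.29129317]
5 rows [0.0265, -0.0001, 0.0199] [0.0003, 0.0001, 0.0001]
```

>>> jog_arm --targets '[[[0.0265,0,0.02,0,0,0,-1],[0.0265,0,0.02,0,0,0,-1],[0.0265,0,0.02,0,0,0,-1],[0.0265,0,0.02,0,0,0,-1],[0.0265,0,0.02,0,0,0,-1],[0,0,0,0,0,0,-1],[0,0,0,0,0,0,-1],[0,0,0,0,0,0,-1],[0,0,0,0,0,0,-1],[0,0,0,0,0,0,-1],[0,0,0,0,0,0,-1]]]'

```text
clock: 16.62
ee_pos: [0.5794, -0.0405, 0.3735]
orientation: [3.139, 0.52, 0.142]
ft_force: [0.2, -0.5, -2.3]
opening: 0.0498
grasp_force: 63.5
```

Run:
```python
from h import *
np.set_printoptions(precision=4,suppress=True)
s=robot.sense();print(s['clock'],s['ee_pos'],s['orientation'],s['opening'],np.abs(s['joint_velocities']).max())
p,R=tool();k=robot.get_calibration('wrist');im=robot.grab_frame('wrist')
win=p+R.apply([.053,0,.155]);print('code in window frame (x,-y,-z)',R.inv().apply(CODE-win))
print('pred code',proj(0,CODE,k),'win',proj(0,win,k))
for n in ['label_code','scanner_window','scanner_grip','holder']: print(n,[(np.round(d['pixel']).tolist(),round(d['score'],2)) for d in robot.landmark_of(n,'wrist')[:2]])
t=robot.grab_frame('scene')
a=np.clip(im*1.5,0,255).astype('uint8')[:300,60:460];b=cv2.resize(t[110:290,90:330],(400,300))
cv2.imwrite('pics/w8.png',np.hstack([a,b])[:,:,::-1])
```

```text
16.6167 [ 0.5794 -0.0405  0.3735] [3.1387 0.5205 0.1425] 0.04979593382205923 0.004705419152915878
code in window frame (x,-y,-z) [ 0.1056 -0.0008  0.0022]
pred code [ 257.0313 -227.5848] win [259.2829 139.3676]
label_code [([356.0, 177.0], 0.9)]
scanner_window [([258.0, 141.0], 0.73)]
scanner_grip [([259.0, 269.0], 0.91)]
holder []
```

View pics/w8.png

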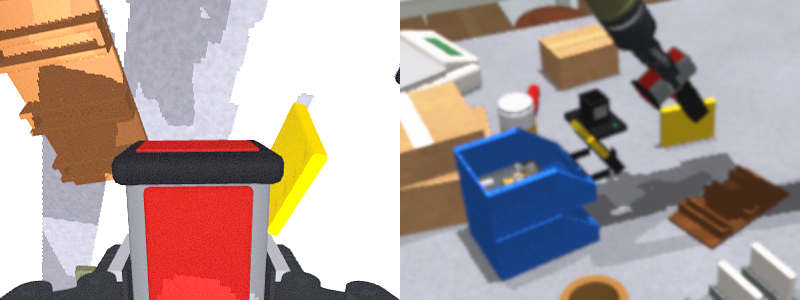

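Run:
```python
from h import *
im=cv2.imread('pics/w6.png')
for c in (262,266):
    print(c,[(r,im[r,c].tolist()) for r in list(range(124,146,2))+list(range(244,260,2))])
for r in (170,230): print(r,[(c,im[r,c].tolist()) for c in range(240,280,2)])
```

```text
262 [(124, [38, 43, 38]), (126, [52, 46, 52]), (128, [33, 38, 33]), (130, [28, 48, 57]), (132, [0, 195, 220]), (134, [41, 195, 227]), (136, [4, 198, 232]), (138, [0, 224, 255]), (140, [3, 230, 255]), (142, [0, 228, 255]), (144, [33, 233, 255]), (244, [0, 255, 255]), (246, [0, 255, 255]), (248, [0, 255, 255]), (250, [0, 255, 255]), (252, [0, 255, 255]), (254, [132, 116, 124]), (256, [255, 255, 255]), (258, [255, 255, 255])]
266 [(124, [60, 59, 54]), (126, [36, 33, 40]), (128, [35, 25, 28]), (130, [56, 65, 73]), (132, [30, 204, 235]), (134, [0, 187, 222]), (136, [24, 203, 233]), (138, [0, 220, 255]), (140, [14, 230, 255]), (142, [28, 230, 255]), (144, [0, 230, 255]), (244, [0, 255, 255]), (246, [0, 255, 255]), (248, [0, 255, 255]), (250, [0, 255, 255]), (252, [0, 255, 255]), (254, [126, 91, 91]), (256, [255, 255, 255]), (258, [255, 255, 255])]
170 [(240, [238, 220, 224]), (242, [232, 219, 220]), (244, [225, 208, 209]), (246, [227, 211, 212]), (248, [200, 182, 184]), (250, [64, 65, 59]), (252, [57, 51, 81]), (254, [140, 139, 137]), (256, [203, 255, 255]), (258, [0, 255, 255]), (260, [0, 255, 255]), (262, [0, 255, 255]), (264, [0, 255, 255]), (266, [0, 255, 255]), (268, [0, 255, 255]), (270, [11, 255, 255]), (272, [57, 214, 243]), (274, [238, 217, 217]), (276, [232, 212, 214]), (278, [241, 220, 225])]
230 [(240, [255, 255, 255]), (242, [255, 255, 255]), (244, [148, 137, 137]), (246, [40, 32, 40]), (248, [36, 19, 35]), (250, [27, 19, 27]), (252, [17, 20, 16]), (254, [255, 255, 255]), (256, [107, 241, 255]), (258, [0, 255, 255]), (260, [0, 255, 255]), (262, [0, 255, 255]), (264, [0, 255, 255]), (266, [12, 255, 255]), (268, [0, 255, 255]), (270, [0, 248, 255]), (272, [252, 238, 244]), (274, [255, 255, 255]), (276, [255, 255, 255]), (278, [255, 255, 255])]
```

The label's top edge measures 116.5 px, against 117 px predicted for fully home. The scanner is held still 105 mm in front of the barcode, so I'm handing the job in.

```bash
python3 -c "
from station import robot
print(robot.close_job())"
```

```text
the job is handed in; nothing more can be done
None
```

The job is handed in, but it returned no verdict. By my measurements, the yellow label is fully home in the holder with its barcode facing out and released, and the scanner is held still about 105 mm squarely in front of the barcode.

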